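Centre-punch the rail offcut

ROBOT

A 6-joint arm with a two-finger parallel gripper is mounted at the origin on a cart in front of the work surface, level with it; the furniture and walls round the work are solid. World frame = base frame: x ahead of the robot, y to its left, z up, the work surface at z = 0. Lengths are in mm, angles in rad, forces in N, time in s.
With the tool pointing down it reaches from about 350 to 875 mm from the base axis. Payload 4.2 kg.
Tool frame: the origin (TCP) lies at the very end of the fingers, on their centre line; the grasp point (between the pads) lies 19 mm behind it; z points along the fingers, y is the line along which they close (so a half turn about z gives the same grasp; the last joint's range is limited). The gripper opens to 87 mm and grips with 3 to 60 N. Pads are 19 mm wide; open, the fingers measure 117 mm over their backs; the gripper's body (75 mm by 190 mm) begins 51 mm behind the grasp point.
Start: joints at [1.482, 0.385, 0.008, 0, -1.194, -0.259], TCP at [212.986, 587.568, 222.55] pointing down, gripper open.
Joint ranges: [-3.14, 3.14], [-1.21, 2.06], [-1.07, 1.41], [-3.16, 2.05], [-2.99, -0.16], [-3.1, 3.1]. Speed limits (rad/s): [2.79, 2.79, 3.14, 3.14, 3.14, 3.14].

INTERFACE

Orientations are given as [roll, pitch, yaw] about the fixed x, y, z axes, in that order (R = Rz(yaw) Ry(pitch) Rx(roll)).
In Python, from rig import get_obs, vision, robot gives the robot as it stands.
- The arm moves only by the shell command python3 -m handwheel 'ROWS' [OPENING]. ROWS is JSON, a list of rows, each an object with "dp": the shift along the tool's x, y, z as a fraction of full scale, a list of three; "rot": the turn, a rotation vector about the tool's x, y, z as a fraction of full scale, a list of three. A call has 1 to 5 rows; each row shifts and turns the commanded pose from where the row before left it, along the tool's axes as they then stand; what a row does not reach is not made up. Full scale, the value 1, is 0.05 m for a shift and 0.15 rad for a turn. A row lasts 1/8 s, in which the tool goes at most 62.5 mm and 10.7 degrees, less where a joint would pass 70% of its speed; a pose out of reach is approached as far as the arm can. A call with a number of a shift or a turn outside -1 to 1 is refused whole. A call with a gripper value outside its range is refused whole. OPENING is the closure in counts, from 0 (fully open) to 255 (shut), set as the call begins (- or left out, the last holds). The fingers move at their own pace and stop on an object; the grip force is fixed at half the most. Time passes only in rows, so rows that do not move let the fingers close. It gives the time, the measured TCP pose, the force, the opening and the grip force at its end, in the units of the state.
- get_obs(): the state, without advancing time (a new reading comes with each control period).
- vision.read_camera(name): name is "scene" or "top" or "wrist"; returns a dict with "color" (400x640x3 uint8, red, green, blue), "range_z" (400x640 float32, mm along the optical axis (not along the pixel's ray), 0 where there is no reading), "fx", "fy", "cx", "cy" (pixels), "dist" ([k1, k2, p1, p2, k3] as OpenCV has them; the pictures are not rectified), "extrinsics" (4x4, takes a point from camera to world coordinates). Camera axes: x right, y down, z forward; pixel columns grow to the right and rows downward; lengths in mm; the calibration is good to about 2 mm. A picture is of the moment at which its call begins.
- robot.finish_job(): hands the job in; it is judged then, once.
The state is a dict: "time": time; "joint_positions": joint angles; "qvel": joint speeds; "tau": joint torques, N m; "position": TCP position; "tool_rot": TCP orientation; "force": force on the tool from outside, world axes, zero at the start; "ft_torque": the same for the moment, N m; "finger_gap": finger opening in mm; "finger_force": force on a finger pad.
Only numpy, scipy, OpenCV 4.12 (cv2) and the standard library are available. Lean on these libraries where they do the work, as an engineer would, in place of code of your own. Each camera call takes 0.05 s, during which the arm holds its last target. There are 200 camera calls.

TASK

Two alike centre-punch stands are on the bench, but only one has a piece of slotted mounting rail lying on its anvil. Mark that piece: push the black knob of its stand straight down, past the soft part of the stroke and on through the stiffer part until it is fully down on its second stop, hold it there for a second, then let go so that the knob comes fully up again. Leave the piece lying where it is and do not press the empty stand.

Things in the scene. Friction and masses are not known exactly. Their poses are not given: they have to be found in the camera images.
- punch_a_knob_top (a point): Flat top centre of a stand's black mushroom knob (42 mm wide, 24 tall), at rest 176 mm above the bench, the stand's highest point. Moves only down, 24 mm in all with a rail below: soft 14 mm, 2-4 N, sleeve and knob sink together until the sleeve's nose lands on the rail (first stop); then from 9 N the knob alone goes 10 mm more to a hard second stop at 14 N. Springs back up when let go.
- punch_b_knob_top (a point): Same point on the other, identical stand (no rail: first part 16 mm). Each stand is fixed: grey base 150 x 90 x 14 mm from 45 mm in front of the knob axis (-x of this frame) to 105 mm behind it (+x); column 68 mm behind it, top 126 mm above the bench; steel anvil under the knob, top 24 mm above the bench. z is up.
- rail: Loose offcut of slotted metal mounting rail, 36 x 150 x 8 mm. Origin at the centre of its underside, y along its length, z up. It lies across the anvil of one stand between two low fences, along that stand's y, its middle within 10 mm of that knob's axis seen from above, sticking out about 55 mm on both sides. A tall cabinet stands on the left of the bench: swing round in front of it.
Mind the look-alikes: they are no part of the job. What is shaped like the part that bears punch_a_knob_top but brown is not meant.

How it is judged:
By the outcome, as a careful person would: the job done as asked, in the order asked, and still so for the second after the job is handed in, with the robot touching nothing.
It also fails if it takes over 35 s, if anything falls off the work surface, if the arm or the gripper's body presses on something with over 40 N, if the wrist force passes 120 N, or if a joint passes its speed limit or range.

## Working session

There is one attempt and no reset: what is moved stays moved. The work goes in short steps, Python scripts to look and compute and a shell command to move; the robot and the scene stay as the last step left them, time stands still between calls to the robot, and variables do not carry over. Pictures are saved under pics/ and viewed, at most 10 in all, crops included, and the job is handed in when it is done.

```bash
mkdir -p pics
python3 - <<'E'
from rig import get_obs, vision
import cv2, numpy as np, pickle
o=get_obs(); print(o['time'],o['position'],o['tool_rot'],o['force'])
d={n:vision.read_camera(n) for n in('scene','top')}
pickle.dump(d,open('d.pkl','wb'))
for n in d: print(n, d[n]['extrinsics'].round(2).tolist(), d[n]['fx'],d[n]['cx'],d[n]['cy'])
for n in d: cv2.imwrite(f'pics/{n}0.png',d[n]['color'][:,:,::-1])
E
```

```text
0.0 [212.79908154 587.01570573 221.46429897] [ 3.13939327e+00 -1.45802559e-04 -3.47992887e-01] [-0.06146765  0.35818988 -0.31555214]
scene [[0.44, -0.62, 0.65, -213.03], [-0.9, -0.29, 0.33, -634.69], [-0.01, -0.73, -0.69, 893.35], [0.0, 0.0, 0.0, 1.0]] 491.48003011132886 322.39065117368153 195.22157511868363
top [[0.01, -0.99, 0.15, 349.51], [-1.0, -0.01, 0.01, -284.5], [-0.01, -0.15, -0.99, 1184.37], [0.0, 0.0, 0.0, 1.0]] 388.576035091249 315.9331548337204 190.74548840423736
```

View pics/scene0.png

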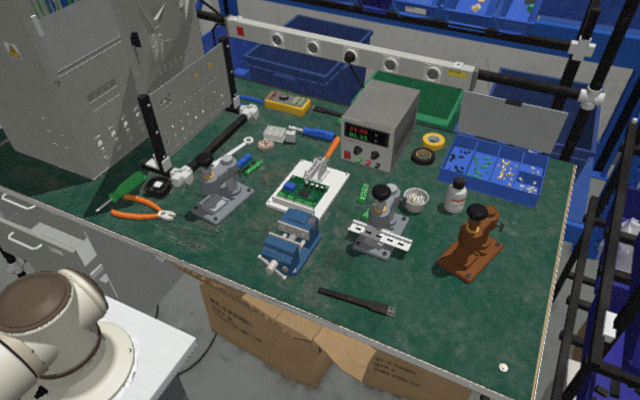

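View pics/top0.png

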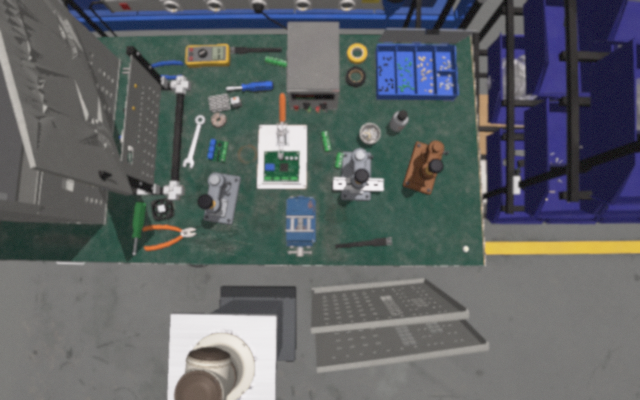

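The scene view shows three stands. Candidates for the knob:
- Grey stand with no rail: scene (205,160), top (205,201).
- Grey stand with the rail across it: scene (388,191), top (361,176). This is the one to press.
- Brown look-alike: scene (478,212), top (435,165). Not meant.

I'll check that choice in a close crop and measure the knob and the cabinet.

```bash
cat > h.py <<'E'
import numpy as np, cv2
def rays(c,uv):
    K=np.array([[c['fx'],0,c['cx']],[0,c['fy'],c['cy']],[0,0,1]])
    p=cv2.undistortPoints(np.array(uv,float).reshape(-1,1,2),K,np.array(c['dist'],float)).reshape(-1,2)
    return np.c_[p,np.ones(len(p))]@c['extrinsics'][:3,:3].T, c['extrinsics'][:3,3]
def onplane(c,uv,z):
    r,o=rays(c,uv); return o+r*((z-o[2])/r[:,2])[:,None]
def cloud(c):
    h,w=c['range_z'].shape; v,u=np.mgrid[:h,:w]
    r,o=rays(c,np.c_[u.ravel(),v.ravel()])
    P=(o+r*c['range_z'].reshape(-1,1)).reshape(h,w,3); P[c['range_z']==0]=np.nan
    return P
E
python3 - <<'E'
import pickle,cv2,numpy as np
from h import *
d=pickle.load(open('d.pkl','rb'))
for n,(u,v) in {'scene':(388,191),'top':(361,176)}.items():
    c=d[n];P=cloud(c);w=14
    sl=np.s_[v-w:v+w,u-w:u+w]
    m=(c['color'][sl].max(2)<60)&(P[sl][...,2]>150)
    t=m&(P[sl][...,2]>170)
    ys,xs=np.nonzero(m)
    print(n,m.sum(),t.sum(),'pix',xs.min()+u-w,xs.max()+u-w,ys.min()+v-w,ys.max()+v-w)
    Q=P[sl][t];print(np.nanmin(Q,0),np.nanmax(Q,0),np.nanmedian(Q,0))
    print('z hi',np.nanpercentile(P[sl][m][:,2],[5,25,50,75,95]))
# obstacles: max height per 100mm cell
P=np.concatenate([cloud(d[n]).reshape(-1,3) for n in d]);P=P[np.isfinite(P).all(1)]
for x in range(0,1000,100):
    print(x,[int(np.percentile(q,99)) if len(q:=P[(P[:,0]>=x)&(P[:,0]<x+100)&(P[:,1]>=y)&(P[:,1]<y+100)][:,2]) else None for y in range(600,-900,-100)])
a=d['scene']['color'][140:270,330:520,::-1];b=d['top']['color'][130:215,310:450,::-1]
a=cv2.resize(a,(760,300*760//760*1)) if 0 else cv2.resize(a,None,fx=3,fy=3,interpolation=2)
b=cv2.resize(b,(570,346) ,interpolation=2)
cv2.imwrite('pics/crop1.png',a);cv2.imwrite('pics/crop2.png',b)
E
```

```text
scene 224 168 pix 374 390 184 200
[ 518.97800315 -418.42597906  170.07568414] [ 557.04272667 -382.27822335  177.25520158] [ 537.07023627 -400.56081758  173.73827824]
z hi [161.89320143 170.01061876 173.234866   174.58161895 176.0016608 ]
top 31 29 pix 355 365 172 182
[ 521.91090377 -406.73300826  170.09929167] [ 548.35179155 -379.85759624  178.3971501 ] [ 527.45806896 -385.55875347  173.34866927]
z hi [169.82240196 171.95127695 173.19179824 175.40429861 176.96434253]
0 [-756, -758, -757, -756, -757, 4, 241, 240, 3, -213, -213, -212, -214, -215, -192]
100 [-758, -756, -756, -757, -757, 3, 3, 3, 3, -451, -472, -378, -216, -213, -214]
200 [0, 2, 2, 4, 3, 2, 3, 4, 3, 2, 2, 4, 4, 3, 2]
300 [5, 5, 5, 5, 26, 15, 8, 6, 77, 80, 11, 11, 6, 5, 6]
400 [186, 332, 462, 474, 31, 618, 176, 166, 78, 84, 11, 12, 5, 5, 5]
500 [384, 383, 8, 311, 619, 620, 126, 123, 48, 43, 175, 175, 175, 175, 6]
600 [371, 381, 8, 311, 620, 33, 20, 15, 75, 43, 126, 125, 108, 126, 5]
700 [337, 340, 12, 188, 607, 32, 25, 34, 150, 153, 646, 649, 95, 6, 5]
800 [298, 7, 8, 522, 514, 64, 25, 35, 153, 155, 154, 47, 47, 47, 47]
900 [None, 76, 131, 395, 16, 36, 39, 11, 154, 155, 154, 212, 217, 215, 210]
```

View pics/crop1.png

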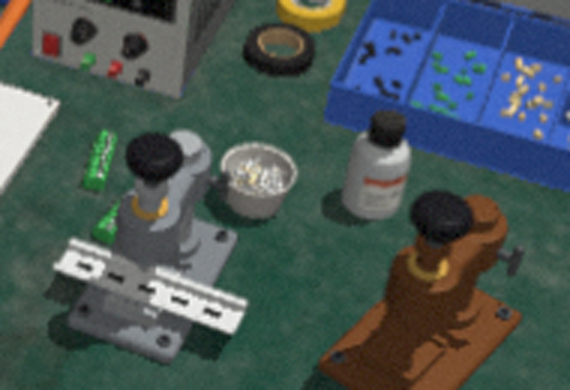

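View pics/crop2.png

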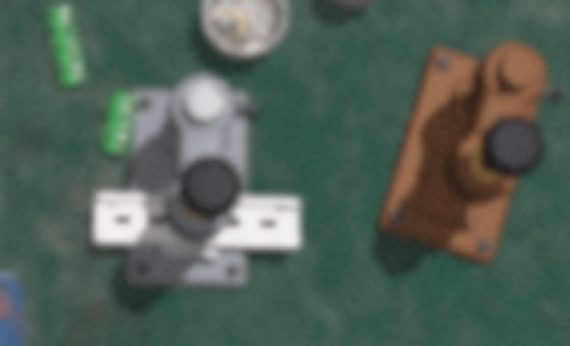

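The crops show the rail lying across the grey stand, with its knob at crop1 (155,157). The brown stand beside it has no rail and is ruled out, so I'm pressing the grey one. Next I'll check the clearance for the swing.

Run:
```python
import pickle
from h import *
d=pickle.load(open('d.pkl','rb'))
print('top ray', onplane(d['top'],[(361.8,176)],176), 'scene', onplane(d['scene'],[(382,192.5)],170))
for n in d:
  P=cloud(d[n]).reshape(-1,3);P=P[np.isfinite(P).all(1)]
  P=P[(P[:,0]>150)&(P[:,0]<800)&(P[:,2]>200)]
  for y in range(600,-600,-50):
    q=P[(P[:,1]>=y)&(P[:,1]<y+50)]
    if len(q): print(n,y,len(q),'x 1%',np.percentile(q[:,0],[0,2,10]).round(),'z',q[:,2].max().round())
c=d['top'];P=cloud(c);m=(c['color'].max(2)<60)&(P[...,2]>160)
v,u=np.nonzero(m);k=(abs(u-361)<14)&(abs(v-176)<14);print(u[k].mean(),v[k].mean())
```

```text
top ray [[ 537.44138956 -397.96285329  176.        ]] scene [[ 535.2631496  -403.34486079  170.        ]]
scene 600 1883 x 1% [417. 591. 621.] z 390.0
scene 550 349 x 1% [416. 417. 418.] z 385.0
scene 500 569 x 1% [415. 416. 418.] z 365.0
scene 450 996 x 1% [416. 416. 418.] z 433.0
scene 400 1532 x 1% [415. 417. 418.] z 484.0
scene 350 4927 x 1% [415. 418. 420.] z 487.0
scene 250 500 x 1% [693. 699. 707.] z 409.0
scene 200 2360 x 1% [506. 509. 524.] z 457.0
scene 150 2578 x 1% [463. 466. 468.] z 512.0
scene 100 204 x 1% [465. 466. 468.] z 507.0
top 500 21 x 1% [419. 419. 419.] z 260.0
top 450 58 x 1% [419. 419. 419.] z 319.0
top 400 106 x 1% [419. 419. 420.] z 372.0
top 350 1675 x 1% [420. 420. 424.] z 423.0
top 300 1 x 1% [796. 796. 796.] z 525.0
top 250 3299 x 1% [685. 696. 705.] z 620.0
top 200 5624 x 1% [510. 561. 592.] z 622.0
top 150 5870 x 1% [465. 467. 474.] z 623.0
top 100 60 x 1% [470. 470. 471.] z 439.0
top -400 193 x 1% [718. 718. 720.] z 657.0
top -450 101 x 1% [718. 718. 719.] z 656.0
358.16129032258067 179.03225806451613
```

```bash
python3 -m handwheel '[{"dp":[0,0,0],"rot":[0,0,-0.775]},{"dp":[0,0,0],"rot":[0,0,-0.775]},{"dp":[0,0,0],"rot":[0,0,-0.775]},{"dp":[0,0,0],"rot":[0,0,0]}]' 255
```

```text
time: 0.6
position: [212.9, 587.3, 222.0]
tool_rot: [3.14, 0.0, -0.001]
force: [0.4, -0.0, -0.4]
finger_gap: 54.7
finger_force: 0.0
```

```bash
python3 -m handwheel '[{"dp":[0,1,0],"rot":[0,0,0]},{"dp":[0,1,0],"rot":[0,0,0]},{"dp":[0,1,0],"rot":[0,0,0]},{"dp":[0,1,0],"rot":[0,0,0]},{"dp":[0,1,0],"rot":[0,0,0]}]'; python3 -m handwheel '[{"dp":[0.5,0.8,0],"rot":[0,0,0]},{"dp":[0.8,0.6,0],"rot":[0,0,0]},{"dp":[0.6,0.6,0],"rot":[0,0,0]}]'; python3 -c "
from rig import get_obs;o=get_obs();print(o['joint_positions'])"
```

```text
time: 1.23
position: [213.1, 335.8, 222.4]
tool_rot: [3.141, -0.0, -0.001]
force: [0.1, 0.2, 0.7]
finger_gap: 5.4
finger_force: 0.0
time: 1.6
position: [309.2, 236.5, 222.9]
tool_rot: [-3.141, -0.001, -0.001]
force: [-0.9, 0.4, 0.7]
finger_gap: 0.6
finger_force: 0.0
[ 1.07607830e+00 -3.35904768e-02 -5.16445614e-01  1.08889957e-04
 -1.08675963e+00  4.93672150e-01]
```

```bash
python3 -m handwheel '[{"dp":[0.6,0.95,0],"rot":[0,0,0]},{"dp":[0.6,1,0],"rot":[0,0,0]},{"dp":[0.3,1,0],"rot":[0,0,0]},{"dp":[0.2,1,0],"rot":[0,0,0]},{"dp":[0.1,1,0],"rot":[0,0,0]}]'; python3 -m handwheel '[{"dp":[0,1,0],"rot":[0,0,0]},{"dp":[0.1,1,0],"rot":[0,0,0]},{"dp":[0.3,1,0],"rot":[0,0,0]},{"dp":[0.5,1,0],"rot":[0,0,0]},{"dp":[0.5,1,0],"rot":[0,0,0]}]'
```

```text
time: 2.22
position: [398.7, -11.5, 222.6]
tool_rot: [-3.141, -0.0, -0.001]
force: [1.6, 0.4, -0.5]
finger_gap: 0.5
finger_force: 0.0
time: 2.85
position: [469.2, -261.6, 222.6]
tool_rot: [3.142, -0.0, -0.002]
force: [1.5, 0.3, 0.4]
finger_gap: 0.6
finger_force: 0.0
```

```bash
python3 -m handwheel '[{"dp":[0.45,0.92,0],"rot":[0,0,0]},{"dp":[0.45,0.92,0],"rot":[0,0,0]},{"dp":[0.45,0.93,0],"rot":[0,0,0]},{"dp":[0,0,0],"rot":[0,0,0]}]'
python3 - <<'E'
from rig import vision
import cv2,numpy as np
from h import *
w=vision.read_camera('wrist');s=vision.read_camera('scene')
P=cloud(w);m=(P[...,2]>168)&(P[...,2]<182)&(w['color'].max(2)<70)
v,u=np.nonzero(m);print(m.sum(),P[m].min(0) if m.any() else '',P[m].max(0) if m.any() else '')
a=w['color'][:,:,::-1];b=cv2.resize(s['color'][120:270,300:460,::-1],(427,400))
b=b[:,:160*1] if 0 else b
o=np.hstack([a,b]);cv2.imwrite('pics/w1.png',cv2.resize(o,(800,300)))
E
```

```text
time: 3.35
position: [536.7, -400.7, 219.9]
tool_rot: [-3.141, 0.002, -0.004]
force: [-1.0, 0.8, -1.2]
finger_gap: 0.7
finger_force: 0.0
4591 [ 523.90712401 -614.0339198   168.00571863] [ 590.46299823 -375.75657729  179.6170309 ]
```

View pics/w1.png

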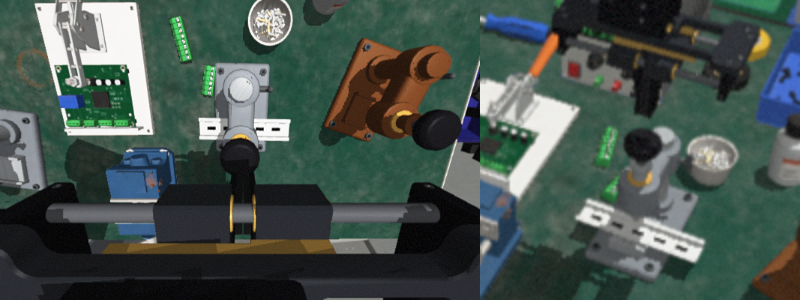

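The wrist view shows the knob at (240,155), in line with the closed fingers. In the scene crop the fingertips at (648,110) are right above the knob at (648,140). I'm going down to it.

```bash
python3 -m handwheel '[{"dp":[0,0,0.4],"rot":[0,0,0]},{"dp":[0,0,0.35],"rot":[0,0,0]},{"dp":[0,0,0],"rot":[0,0,0]}]'; python3 -m handwheel '[{"dp":[0,0,0.1],"rot":[0,0,0]},{"dp":[0,0,0.1],"rot":[0,0,0]},{"dp":[0,0,0.1],"rot":[0,0,0]},{"dp":[0,0,0],"rot":[0,0,0]}]'
```

```text
time: 3.82
position: [535.4, -396.8, 183.6]
tool_rot: [-3.14, 0.003, 0.001]
force: [-0.1, -0.7, 0.9]
finger_gap: 0.5
finger_force: 0.0
time: 4.32
position: [536.8, -398.2, 170.4]
tool_rot: [3.141, -0.001, 0.001]
force: [0.1, 1.5, 3.5]
finger_gap: 0.5
finger_force: 1.6
```

Contact with the soft spring force, as expected. I'll continue down.

```bash
python3 -m handwheel '[{"dp":[0,0,0.1],"rot":[0,0,0]},{"dp":[0,0,0.08],"rot":[0,0,0]},{"dp":[0,0,0],"rot":[0,0,0]}]'; python3 -m handwheel '[{"dp":[0,0,0.06],"rot":[0,0,0]},{"dp":[0,0,0.06],"rot":[0,0,0]},{"dp":[0,0,0],"rot":[0,0,0]}]'
```

```text
time: 4.7
position: [536.8, -398.3, 162.1]
tool_rot: [3.141, -0.001, 0.001]
force: [-0.8, 1.2, 6.0]
finger_gap: 0.2
finger_force: 3.2
time: 5.08
position: [536.9, -398.4, 157.2]
tool_rot: [3.14, -0.002, 0.002]
force: [-1.2, 3.4, 11.4]
finger_gap: 0.5
finger_force: 5.5
```

```bash
python3 -m handwheel '[{"dp":[0,0,0.06],"rot":[0,0,0]},{"dp":[0,0,0.06],"rot":[0,0,0]},{"dp":[0,0,0],"rot":[0,0,0]}]'; python3 -m handwheel '[{"dp":[0,0,0.04],"rot":[0,0,0]},{"dp":[0,0,0],"rot":[0,0,0]}]'
```

```text
time: 5.45
position: [537.0, -398.5, 152.0]
tool_rot: [3.139, -0.002, 0.002]
force: [-1.7, 4.8, 13.6]
finger_gap: 0.3
finger_force: 6.7
time: 5.7
position: [537.0, -398.6, 151.5]
tool_rot: [3.139, -0.003, 0.002]
force: [-3.1, 4.8, 17.0]
finger_gap: 0.6
finger_force: 8.7
```

It has bottomed out: the last 2 mm of command moved it only 0.5 mm, and the force is above 14 N. I'll add a small margin and hold for over a second.

```bash
python3 -m handwheel '[{"dp":[0,0,0.05],"rot":[0,0,0]},{"dp":[0,0,0],"rot":[0,0,0]},{"dp":[0,0,0],"rot":[0,0,0]},{"dp":[0,0,0],"rot":[0,0,0]},{"dp":[0,0,0],"rot":[0,0,0]}]'; python3 -m handwheel '[{"dp":[0,0,0],"rot":[0,0,0]},{"dp":[0,0,0],"rot":[0,0,0]},{"dp":[0,0,0],"rot":[0,0,0]},{"dp":[0,0,0],"rot":[0,0,0]},{"dp":[0,0,0],"rot":[0,0,0]}]'; python3 -m handwheel '[{"dp":[0,0,0],"rot":[0,0,0]},{"dp":[0,0,0],"rot":[0,0,0]}]'
```

```text
time: 6.32
position: [537.2, -398.7, 151.3]
tool_rot: [3.137, -0.004, 0.003]
force: [-5.9, 7.2, 23.7]
finger_gap: 0.3
finger_force: 12.1
time: 6.95
position: [537.2, -398.7, 151.3]
tool_rot: [3.137, -0.004, 0.003]
force: [-5.2, 6.9, 23.9]
finger_gap: 0.3
finger_force: 12.1
time: 7.2
position: [537.2, -398.7, 151.3]
tool_rot: [3.137, -0.004, 0.003]
force: [-5.1, 8.8, 24.4]
finger_gap: 0.6
finger_force: 12.1
```

The knob has been held on the second stop for about 1.4 s. Now I'll let it up gently and check.

```bash
python3 -m handwheel '[{"dp":[0,0,-0.2],"rot":[0,0,0]},{"dp":[0,0,-0.2],"rot":[0,0,0]},{"dp":[0,0,-0.3],"rot":[0,0,0]},{"dp":[0,0,-0.5],"rot":[0,0,0]},{"dp":[0,0,-0.5],"rot":[0,0,0]}]'; python3 -m handwheel '[{"dp":[0,0,-0.5],"rot":[0,0,0]},{"dp":[0,0,0],"rot":[0,0,0]},{"dp":[0,0,0],"rot":[0,0,0]}]'
python3 - <<'E'
from rig import vision
import cv2,pickle
from h import *
s=vision.read_camera('scene');d=pickle.load(open('d.pkl','rb'))['scene']
for c in(d,s):
    P=cloud(c)[178:206,374:402];m=(c['color'][178:206,374:402].max(2)<60)&(P[...,2]<185)&(P[...,2]>140)
    print(m.sum(),np.percentile(P[m][:,2],[50,75,95]))
    R=cloud(c)[205:262,340:420];k=(c['color'][205:262,340:420].min(2)>150);print('rail',k.sum(),np.nanmedian(R[k],0))
f=lambda c:cv2.resize(c['color'][160:270,330:430,::-1],(400,440))
cv2.imwrite('pics/cmp.png',np.hstack([f(d),f(s)]))
E
```

```text
time: 7.82
position: [535.7, -398.0, 228.8]
tool_rot: [-3.14, 0.003, 0.0]
force: [1.3, -0.1, 0.4]
finger_gap: 0.6
finger_force: 0.0
time: 8.2
position: [535.7, -397.7, 252.7]
tool_rot: [-3.14, 0.003, 0.001]
force: [0.1, -0.5, -0.6]
finger_gap: 0.3
finger_force: 0.0
228 [173.18910616 174.57401066 175.9974276 ]
rail 463 [ 547.45481512 -423.46743365   24.77948507]
225 [172.77040128 174.34884946 176.01929582]
rail 499 [ 548.02527083 -423.0361215    24.86978702]
```

View pics/cmp.png

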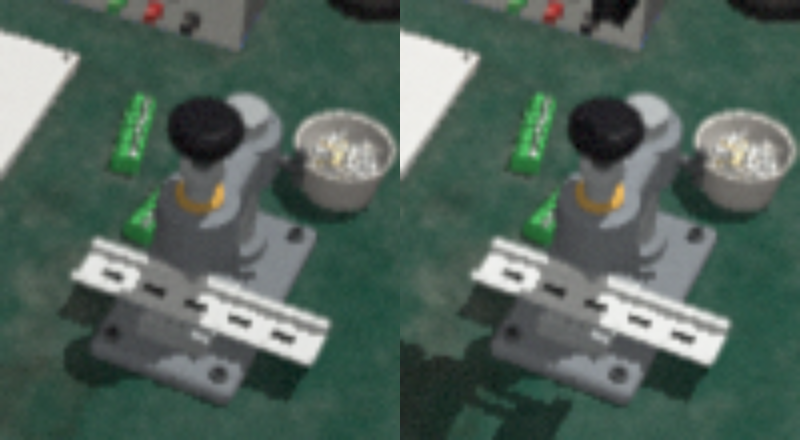

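The before and after crops match: the knob is back at full height at (205,130), the rail is in the same place, and the arm is clear. I'm handing it in.

```bash
python3 -c "
from rig import robot;print(robot.finish_job())"
```

```text
the job is handed in; nothing more can be done
None
```

I pressed the knob of the stand holding the rail down to its second stop, held it there for over a second and let it come fully up; the rail stayed put, the empty stand was not touched, and I handed the job in at about 8 s.

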